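Stop the mill, add the piloncillo, restart it slow

ROBOT

A 6-joint arm with a two-finger parallel gripper is mounted at the origin on the work surface. World frame = base frame: x ahead of the robot, y to its left, z up, the work surface at z = 0. Lengths are in m, angles in rad, forces in N, time in s.
With the tool pointing down it reaches from about 0.325 to 0.775 m from the base axis. Payload 5.5 kg.
Tool frame: the origin (TCP) lies between the finger pads; the fingertips stand 25 mm ahead of it and the grasp point (between the pads) lies 6 mm ahead of it (bot.tips_ahead is the distance from the TCP to the fingertips, in m); z points along the fingers, y is the line along which they close (so a half turn about z gives the same grasp; the last joint's range is limited). The gripper opens to 88 mm and grips with 3 to 60 N. Pads are 20 mm wide; open, the fingers measure 115 mm over their backs; the gripper's body (75 mm by 178 mm) begins 61 mm behind the grasp point.
Start: joints at [-1.245, 0.091, 1.231, -0, 1.82, -0.057], TCP at [0.224, -0.557, 0.248] pointing down, gripper open.
Joint ranges: [-2.87, 2.87], [-0.86, 2.18], [0.17, 2.46], [-1.51, 4.65], [0.06, 2.69], [-2.65, 2.65]. Speed limits (rad/s): [2.57, 2.57, 3.01, 3.14, 3.14, 3.14].

INTERFACE

Orientations are given as a unit quaternion [w, x, y, z].
In Python, from bench import bot gives the robot as it stands.
- The arm moves only by the tool step_arm, never from a script. Its argument "commands" is a list of rows, each a list of 2 entries, a list of its own where there are three numbers: the shift along the tool's x, y, z in mm, then the turn, a rotation vector about the tool's x, y, z in rad. In form: [[[dx, dy, dz], [ax, ay, az]], ...]. A call has 1 to 10 rows; each row is the pose to reach, as a shift and turn from the pose commanded when the call began, along the tool's axes at that moment; what a row does not reach only later rows make up. A row lasts 1/10 s, in which the tool goes at most 50 mm and 8.59 degrees, less where a joint would pass 70% of its speed; a pose out of reach is approached as far as the arm can. A call with a gripper value outside its range is refused whole. "jaw" is the opening, from 0 (shut) to 1 (fully open), set as the call begins (left out, the last holds). The fingers move at their own pace and stop on an object; "squeeze" is the grip in N (left out, the last holds). Time passes only in rows, so rows that repeat a pose let the fingers close. It gives the time, the measured TCP pose, the force, the opening and the grip force at its end, in the units of the state.
- bot.read_state(): the state, without advancing time (a new reading comes with each control period).
- bot.read_camera(name): name is "scene" or "side" or "wrist"; returns the picture (400x640x3 uint8, red, green, blue); there is no depth.
- bot.calibration(name): a dict with "fx", "fy", "cx", "cy" (pixels), "k1" (the pictures are not rectified: a ray, as slopes to the right and down, at radius r is drawn at 1 + k1 r^2 times it, then the intrinsics apply), "xyz" and "attitude" of the camera in the world. Camera axes: x right, y down, z forward; pixel columns grow to the right and rows downward; lengths in m; the calibration is good to about 2 mm. A picture is of the moment at which its call begins: read the wrist's pose just before it. calibration takes no time and is no camera call; for the wrist camera it gives the pose at the moment of the call.
- bot.job_done(): hands the job in; it is judged then, once.
The state is a dict: "clock": time; "joint_positions": joint angles; "qvel": joint speeds; "joint_torque": joint torques, N m; "position": TCP position; "tool_rot": TCP orientation; "wrist_force": force on the tool from outside, world axes, zero at the start; "torque": the same for the moment, N m; "finger_gap": opening from 0.0 (shut) to 1.0 (fully open); "gripper_force": force on a finger pad.
Only numpy, scipy, OpenCV 4.12 (cv2) and the standard library are available. Lean on these libraries where they do the work, as an engineer would, in place of code of your own. Each camera call takes 0.05 s, during which the arm holds its last target. There are 200 camera calls.

TASK

The mill is on fast: its green key is locked down. Press the red stop key until it locks down and the green one pops up, then put the brown piloncillo cone from the pie tin into the mill's open steel hopper and let go of it, and last press the yellow slow key until it locks down and the red one pops up. Do not press the blue key, and leave the pie tin, the red bowl and the clear box where they are.

Things in the scene. Friction and masses are not known exactly. Their poses are not given: they have to be found in the camera images.
- key_red_top (a point): centre of the top face of the red key (stop key) of the mill's key bank; the key cap is 70 mm long (along the mill's x) by 34 mm wide (along the mill's y), its top about 84 mm above the counter when up, and moves straight down when pressed; the point moves with the key; x and y axes are those of the mill. The four keys stand side by side 46 mm apart centre to centre, 12 mm between caps, in an order that changes from start to start
- key_red (a joint): how far the red key is pressed down, m: 0 = fully up, about 0.0135 = locked down by the interlock, 0.0165 = bottom stop while being pressed. Pressing needs up to about 6 N against a spring; go to the bottom stop (a stop force of about 12 N means it is reached) and let go: the key stays locked at about 0.0135 and whichever key was locked springs up. A key pressed less than about 14 mm springs back up when let go, though it may already have freed the other one
- key_green_top (a point): centre of the top face of the green key (fast key, locked down at the start) of the mill's key bank; the key cap is 70 mm long (along the mill's x) by 34 mm wide (along the mill's y), its top about 84 mm above the counter when up, and moves straight down when pressed; the point moves with the key; x and y axes are those of the mill. The four keys stand side by side 46 mm apart centre to centre, 12 mm between caps, in an order that changes from start to start
- key_green (a joint): how far the green key is pressed down, m: 0 = fully up, about 0.0135 = locked down by the interlock, 0.0165 = bottom stop while being pressed. Pressing needs up to about 6 N against a spring; go to the bottom stop (a stop force of about 12 N means it is reached) and let go: the key stays locked at about 0.0135 and whichever key was locked springs up. A key pressed less than about 14 mm springs back up when let go, though it may already have freed the other one
- key_yellow_top (a point): centre of the top face of the yellow key (slow key) of the mill's key bank; the key cap is 70 mm long (along the mill's x) by 34 mm wide (along the mill's y), its top about 84 mm above the counter when up, and moves straight down when pressed; the point moves with the key; x and y axes are those of the mill. The four keys stand side by side 46 mm apart centre to centre, 12 mm between caps, in an order that changes from start to start
- key_yellow (a joint): how far the yellow key is pressed down, m: 0 = fully up, about 0.0135 = locked down by the interlock, 0.0165 = bottom stop while being pressed. Pressing needs up to about 6 N against a spring; go to the bottom stop (a stop force of about 12 N means it is reached) and let go: the key stays locked at about 0.0135 and whichever key was locked springs up. A key pressed less than about 14 mm springs back up when let go, though it may already have freed the other one
- key_blue_top (a point): centre of the top face of the blue key (medium key, to be left alone) of the mill's key bank; the key cap is 70 mm long (along the mill's x) by 34 mm wide (along the mill's y), its top about 84 mm above the counter when up, and moves straight down when pressed; the point moves with the key; x and y axes are those of the mill. The four keys stand side by side 46 mm apart centre to centre, 12 mm between caps, in an order that changes from start to start
- key_blue (a joint): how far the blue key is pressed down, m: 0 = fully up, about 0.0135 = locked down by the interlock, 0.0165 = bottom stop while being pressed. Pressing needs up to about 6 N against a spring; go to the bottom stop (a stop force of about 12 N means it is reached) and let go: the key stays locked at about 0.0135 and whichever key was locked springs up. A key pressed less than about 14 mm springs back up when let go, though it may already have freed the other one
- mill: turquoise electric mill fixed on the counter, body 190 mm (its x) by 385 mm (its y) by 55 mm high; the key bank is on its -y half (key centres on the line x = 0, at y = -205, -159, -113 and -67 mm), the open steel hopper on its +y half; origin on the counter surface, z up; it stands at changing places and yaws
- hopper_floor (a point): centre of the inner floor of the mill's open round steel hopper, 60 mm above the counter; the rim is 125 mm above the counter, 65 mm above this floor; inside diameter about 138 mm at the rim, about 130 mm 15 mm above the floor, narrowing to about 105 mm at the floor; wall 4 mm
- cone_center (a point): centre, half-way up, of the loose brown piloncillo (raw sugar) cone: 80 mm tall, 56 mm diameter at the foot, 36 mm at the top, 46 mm at this point, about 0.2 kg, standing upright in the pie tin on its 3 mm thick floor; z is its axis
- pie_tin: round loose aluminium pie tin in which the cone stands, 190 mm diameter at the rim, 140 mm at the floor, 28 mm high, floor 3 mm thick; origin at the centre of its underside
- bowl: red ceramic bowl (bystander), 150 mm diameter, 65 mm high; origin at the centre of its underside
- clear_box: clear plastic box with a blue lid (bystander), 116 mm (x) by 156 mm (y) by 78 mm high; origin at the centre of its underside
Mind the look-alikes: they are no part of the job. What is shaped like the part that bears cone_center but pink is not meant.

How it is judged:
On the way, in this order (a step that is already met when the one before it is completed fails the run):
1. the red key is down and the green, yellow and blue keys are up (value of joint key_red above 0.011 m and value of joint each of key_green, key_yellow, key_blue below 0.004 m), for 0.2 s.
2. with the red key still down and the others up, the cone lies let go in the hopper (all of step 1 and horizontal distance between cone_center and hopper_floor below 0.06 m and height (world z) of cone_center between 0.06 and 0.125 m and linear speed of cone below 0.03 m/s and contact force between cone and the fingers below 0.1 N), for 0.2 s.
At the end, for the whole second after the job is handed in: the yellow key is locked down (more than 11 mm), the red, green and blue keys are up (less than 4 mm), and the cone rests in the hopper: its centre within 60 mm of the hopper's axis, below the rim's height and above the hopper's floor, standing or lying, moving slower than 0.03 m/s (value of joint key_yellow above 0.011 m and value of joint each of key_red, key_green, key_blue below 0.004 m and horizontal distance between cone_center and hopper_floor below 0.06 m and height (world z) of cone_center between 0.06 and 0.125 m and linear speed of cone below 0.03 m/s); the robot touches nothing.
It fails at once if the blue key is pressed more than 8 mm (value of joint key_blue above 0.008 m).
It fails at once if the pie tin is moved more than 50 mm (distance of pie_tin from where it was at the start of the episode above 0.05 m).
It fails at once if the red bowl is moved more than 30 mm (distance of bowl from where it was at the start of the episode above 0.03 m).
It fails at once if the clear box is moved more than 30 mm (distance of clear_box from where it was at the start of the episode above 0.03 m).
It also fails if it takes over 64 s, if anything falls off the work surface, if the arm or the gripper's body presses on something with over 40 N, if the wrist force passes 120 N, or if a joint passes its speed limit or range.

## Working session

There is one attempt and no reset: what is moved stays moved. The work goes in short steps, Python scripts to look and compute and a tool call to move; the robot and the scene stay as the last step left them, time stands still between calls to the robot, and variables do not carry over. Pictures are saved under pics/ and viewed, at most 10 in all, crops included, and the job is handed in when it is done.

Besides the shell and the picture viewer there is one more tool, called after ">>>" in YAML: its name, and indented under it one key for each argument. step_arm: Moves the arm, as the interface text tells. Its arguments: {"type":"object","properties":{"commands":{"type":"array"},"jaw":{"type":"number"},"squeeze":{"type":"number"}},"required":["commands"]}

```bash
mkdir -p pics; cat > h.py <<'E'
import numpy as np, cv2
from scipy.spatial.transform import Rotation as R
from bench import bot
def rot(q): return R.from_quat([q[1],q[2],q[3],q[0]])
def cal(n):
    c=bot.calibration(n); a=np.array(c["attitude"],float)
    M=a if a.shape==(3,3) else rot(a).as_matrix()
    K=np.array([[c["fx"],0,c["cx"]],[0,c["fy"],c["cy"]],[0,0,1.]])
    return K,np.array([c["k1"],0,0,0.]),M,np.array(c["xyz"],float)
def ray(n,uv,z,c=None):
    K,d,M,t=c or cal(n)
    p=cv2.undistortPoints(np.array(uv,float).reshape(-1,1,2),K,d).reshape(-1,2)
    v=np.c_[p,np.ones(len(p))]@M.T
    return t+v*((z-t[2])/v[:,2])[:,None]
def proj(n,P,c=None):
    K,d,M,t=c or cal(n)
    return cv2.projectPoints((np.array(P,float).reshape(-1,3)-t)@M,np.zeros(3),np.zeros(3),K,d)[0].reshape(-1,2)
def snap(n,f):
    im=bot.read_camera(n); cv2.imwrite(f"pics/{f}.png",im[:,:,::-1]); return im
def plan(target,yaw):
    "shift in tool axes (mm) and turn about tool z to reach target, tool down, tool-y line at world yaw"
    s=bot.read_state(); T=rot(s["tool_rot"]); M=T.as_matrix()
    y=M[:,1]; cur=np.arctan2(y[1],y[0]); d=(yaw-cur+np.pi/2)%np.pi-np.pi/2
    print("t",s["clock"],"pos",np.round(s["position"],4),"shift",np.round(1000*M.T@(np.array(target)-s["position"]),1),"turn z",round(-d,3),"toolz",M[:,2].round(3),"F",np.round(s["wrist_force"],1))
E
python3 - <<'E'
from h import *
a=snap("scene","s0");b=snap("side","d0");c=snap("wrist","w0")
print(bot.calibration("scene"),bot.calibration("side"),bot.calibration("wrist"),bot.read_state())
E
```

```text
{'fx': 434.26730075826225, 'fy': 434.26730075826225, 'cx': 319.8033500581102, 'cy': 202.63110468975265, 'k1': -0.002093784152421922, 'xyz': array([ 1.3664099 , -0.13922322,  0.89311853]), 'attitude': array([-0.27661987,  0.67275322,  0.63499839, -0.26011843])} {'fx': 508.8823537001073, 'fy': 508.8823537001073, 'cx': 318.128616555379, 'cy': 186.63204680488894, 'k1': -0.12128942900131669, 'xyz': array([-0.19373186,  0.72125235,  1.30205809]), 'attitude': array([ 0.12780718, -0.34443029,  0.86692485, -0.33685961])} {'fx': 349.87125612300474, 'fy': 349.87125612300474, 'cx': 318.6338613917555, 'cy': 195.3897212963288, 'k1': -0.04056425380772504, 'xyz': array([ 0.29988805, -0.52581498,  0.38196569]), 'attitude': array([ 0.12242059,  0.82011891, -0.55271369, -0.08322108])} {'clock': 0.15, 'joint_positions': array([-1.24470916e+00,  9.16953887e-02,  1.23158809e+00,  6.55463859e-06,
        1.81983161e+00, -5.67128711e-02]), 'qvel': array([ 0.00023437, -0.00183906, -0.00352492, -0.00027982, -0.00192584,
       -0.00022031]), 'joint_torque': array([ 1.26687730e-03, -4.47044814e+01, -4.06906128e+01,  6.98629324e-02,
        2.74511625e-02, -9.08207585e-05]), 'position': array([ 0.22404309, -0.55639406,  0.2467729 ]), 'tool_rot': array([-7.54751399e-04,  9.81738429e-01,  1.90234270e-01, -9.90686399e-05]), 'wrist_force': array([-0.30255232,  0.21384403, -0.52618721]), 'torque': array([-0.01045065, -0.00751286,  0.03105503]), 'gripper_force': 0.0, 'finger_gap': 1.0002868589751028}
```

View pics/s0.png

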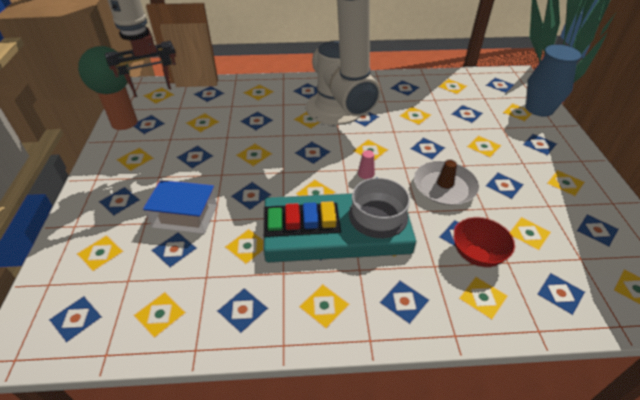

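View pics/d0.png

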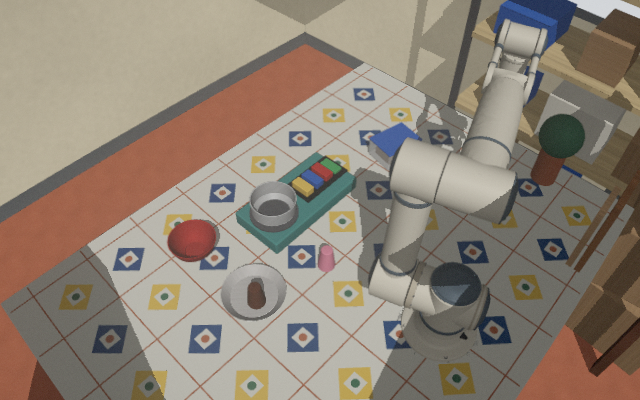

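Scene view: keys, left to right, are green (275,218), red (293,217), blue (311,216) and yellow (328,214). The hopper is at (380,205), the bowl at (484,242) and the box at (180,205).

Cone candidates: the brown one in the tin at scene (448,175) / side (256,292), and the pink one on the counter at scene (367,165) / side (327,257). I choose the brown one and will check it in a close crop.

```bash
python3 - <<'E'
from h import *
a=cv2.imread("pics/s0.png");b=cv2.imread("pics/d0.png")
A=cv2.resize(a[140:270,250:520],None,fx=2.9,fy=2.9,interpolation=cv2.INTER_CUBIC)[:290]
A=cv2.resize(a[145:265,255:485],(800,417)); 
B=cv2.resize(b[150:330,210:370],(533,600))
C=np.zeros((600,800,3),np.uint8)
C[:209,:400]=cv2.resize(a[145:265,255:485],(400,209));C[:450,400:800]=cv2.resize(b[150:330,210:370],(400,450))
cv2.imwrite("pics/c0.png",C)
# key colours (HSV)
rg={"green":(50,75),"red":(0,6),"blue":(105,118),"yellow":(20,28)}
for n,im,box in(("scene",a,(195,235,262,340)),("side",b,(150,205,285,355))):
    h=cv2.cvtColor(im,cv2.COLOR_BGR2HSV);y0,y1,x0,x1=box
    for k,(l,u) in rg.items():
        m=((h[...,0]>=l)&(h[...,0]<=u)&(h[...,1]>140)&(h[...,2]>70)).astype(np.uint8)
        q=np.zeros_like(m);q[y0:y1,x0:x1]=m[y0:y1,x0:x1]
        nn,_,st,ce=cv2.connectedComponentsWithStats(q);i=1+st[1:,4].argmax()
        print(n,k,st[i],ce[i].round(1),ray(n,[ce[i]],.07 if k=="green" else .084).round(4))
print("cone top",ray("side",[[256,284]],.083),"tin",ray("side",[[253.5,291]],.028),ray("scene",[[446,185]],.028),"hopper rim",ray("scene",[[380,199]],.125),ray("side",[[273,201]],.125))
E
```

```text
scene green [268 207  14  23 309] [274.5 218.2] [[ 0.605  -0.2104  0.07  ]]
scene red [285 204  16  26 360] [292.3 216. ] [[ 0.6126 -0.1642  0.084 ]]
scene blue [303 203  16  25 361] [310.2 214.9] [[ 0.6116 -0.1186  0.084 ]]
scene yellow [320 202  17  26 387] [328.  214.4] [[ 0.6125 -0.0733  0.084 ]]Traceback (most recent call last):
  File "<stdin>", line 16, in <module>
ValueError: attempt to get argmax of an empty sequence
```

View pics/c0.png

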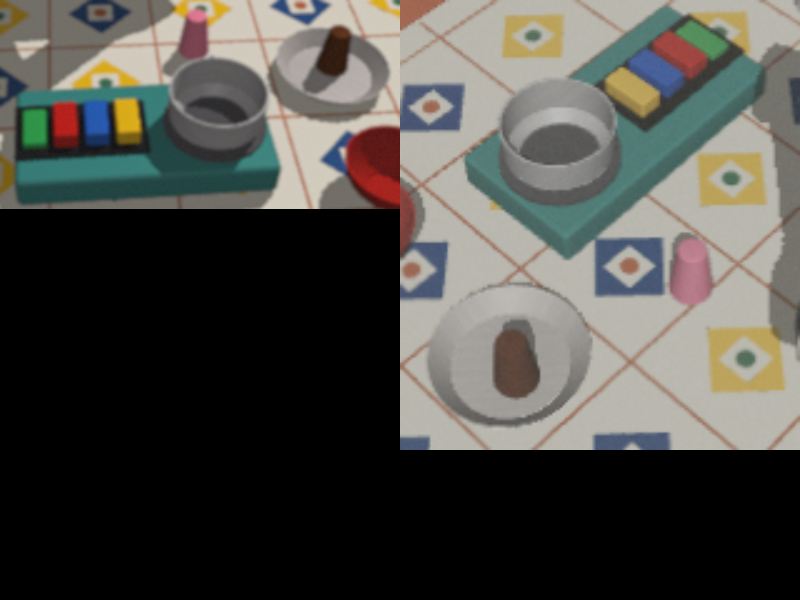

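The crop confirms the brown cone standing in the tin, with its top at side (254,285). The pink cone is loose on the counter. Key order from the far end to the hopper is green, red, blue, yellow.

```bash
python3 - <<'E'
from h import *
for k,n,p,z in [("red","side",[321.6,170.5],.084),("yellow","side",[302.5,185.8],.084),("blue","side",[312,178],.084),("conetop","side",[254.4,285.3],.083),("conetop","scene",[450,163.5],.083),("conefoot","side",[256.8,303.5],.003),
 ("tin","side",[253.5,291.5],.028),("tin","scene",[446,183.5],.028),("hop","scene",[380,195.5],.125),("hop","side",[273.2,199],.125),("pinktop","side",[327,249],.08)]:
    print(k,n,ray(n,[p],z)[0].round(4))
plan([.61,-.16,.20],0)
E
```

```text
red side [ 0.5938 -0.1557  0.084 ]
yellow side [ 0.5917 -0.0625  0.084 ]
blue side [ 0.5933 -0.1088  0.084 ]
conetop side [0.4291 0.2948 0.083 ]
conetop scene [0.4313 0.292  0.083 ]
conefoot side [0.4201 0.303  0.003 ]
tin side [0.4438 0.2913 0.028 ]
tin scene [0.4563 0.2852 0.028 ]
hop scene [0.5928 0.0593 0.125 ]
hop side [0.592  0.0647 0.125 ]
pinktop side [0.368  0.0645 0.08  ]
t 0.15 pos [ 0.224  -0.5564  0.2468] shift [ 506.1 -223.5   47.2] turn z -1.188 toolz [-0.     0.001 -1.   ] F [-0.3  0.2 -0.5]
```

>>> step_arm:
  commands:
    - [[497,-228,60],[0,0,-1.188]]
    - [[497,-228,60],[0,0,-1.188]]
    - [[497,-228,60],[0,0,-1.188]]
    - [[497,-228,60],[0,0,-1.188]]
    - [[497,-228,60],[0,0,-1.188]]
    - [[497,-228,60],[0,0,-1.188]]
    - [[497,-228,60],[0,0,-1.188]]
    - [[497,-228,60],[0,0,-1.188]]
    - [[497,-228,60],[0,0,-1.188]]
    - [[497,-228,60],[0,0,-1.188]]
  jaw: 0

```text
clock: 1.15
position: [0.5668, -0.1938, 0.1926]
tool_rot: [-0.0, 0.707, 0.707, -0.0]
wrist_force: [0.8, -1.0, 0.2]
finger_gap: 0.132
gripper_force: 0.0
```

>>> step_arm:
  commands:
    - [[0,0,0],[0,0,0]]
    - [[0,0,0],[0,0,0]]

```text
clock: 1.35
position: [0.5659, -0.1946, 0.1922]
tool_rot: [-0.001, 0.706, 0.708, -0.001]
wrist_force: [0.1, 0.2, 0.1]
finger_gap: 0.011
gripper_force: 0.0
```

```bash
python3 - <<'E'
from h import *
plan([.6,-.159,.18],0); snap("wrist","w1")
print(proj("wrist",[[.6,-.159,.084],[.6,-.205,.07],[.6,-.113,.084],[.6,-.067,.084],[.593,.062,.125]]).round(0))
E
```

```text
t 1.35 pos [ 0.5659 -0.1946  0.1922] shift [35.6 34.2 12.1] turn z 0.003 toolz [-0.002  0.    -1.   ] F [0.1 0.2 0.1]
[[ 366.  154.]
 [ 362.  209.]
 [ 369.   86.]
 [ 372.   11.]
 [ 378. -306.]]
```

View pics/w1.png

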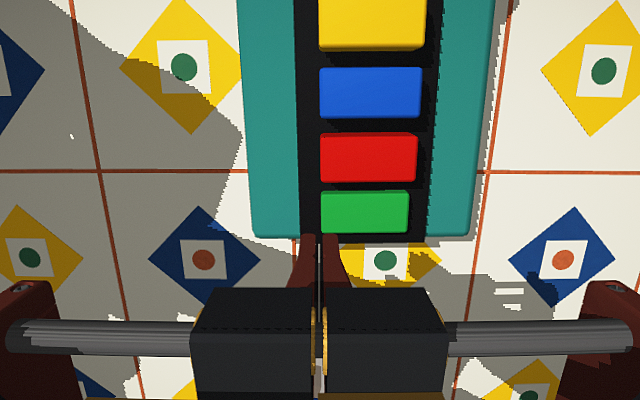

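The wrist view shows red centred at (369,157), blue at (370,91), yellow above and green (locked) below. The prediction is right to about 3 px, or 2 mm.

>>> step_arm:
  commands:
    - [[33,36,30],[0,0,0]]
    - [[33,36,70],[0,0,0]]
    - [[33,36,70],[0,0,0]]
    - [[33,36,82],[0,0,0]]
    - [[33,36,90],[0,0,0]]
    - [[33,36,96],[0,0,0]]
    - [[33,36,99],[0,0,0]]
    - [[33,36,99],[0,0,0]]

```text
clock: 2.2
position: [0.6019, -0.1633, 0.0948]
tool_rot: [0.001, 0.707, 0.707, 0.0]
wrist_force: [-1.3, -1.5, 2.2]
finger_gap: 0.008
gripper_force: 1.1
```

>>> step_arm:
  commands:
    - [[0,0,2],[0,0,0]]
    - [[0,0,4],[0,0,0]]
    - [[0,0,4],[0,0,0]]

```text
clock: 2.5
position: [0.6022, -0.1631, 0.0927]
tool_rot: [0.001, 0.707, 0.707, 0.0]
wrist_force: [-3.7, -1.2, 10.1]
finger_gap: 0.007
gripper_force: 5.0
```

>>> step_arm:
  commands:
    - [[0,0,2],[0,0,0]]
    - [[0,0,2],[0,0,0]]

```text
clock: 2.7
position: [0.6023, -0.1631, 0.0925]
tool_rot: [0.002, 0.707, 0.707, 0.0]
wrist_force: [-7.0, -0.5, 16.0]
finger_gap: 0.005
gripper_force: 8.5
```

>>> step_arm:
  commands:
    - [[0,0,-30],[0,0,0]]
    - [[0,0,-80],[0,0,0]]
    - [[-20,-30,-120],[0,0,0]]
    - [[-20,-30,-150],[0,0,0]]
    - [[-20,-30,-150],[0,0,0]]

```text
clock: 3.2
position: [0.5728, -0.1833, 0.245]
tool_rot: [0.005, 0.707, 0.707, 0.002]
wrist_force: [1.0, -0.5, 0.1]
finger_gap: 0.008
gripper_force: 0.0
```

```bash
python3 - <<'E'
from h import *
im=snap("wrist","w2"); c=cal("wrist")
print(c[3],proj("wrist",[[.602,-.161,.07],[.602,-.207,.084],[.601,-.116,.084],[.6,-.07,.084],[.593,.062,.125]]).round(0))
plan([.43,.293,.25],0)
E
```

```text
[ 0.5726179  -0.10122303  0.37661945] [[ 349.  158.]
 [ 349.  212.]
 [ 351.  107.]
 [ 351.   46.]
 [ 351. -199.]]
t 3.25 pos [ 0.5726 -0.1828  0.2416] shift [ 475.8 -142.6  -10.1] turn z -0.0 toolz [ 0.006 -0.002 -1.   ] F [ 0.3 -0.3 -1. ]
```

View pics/w2.png

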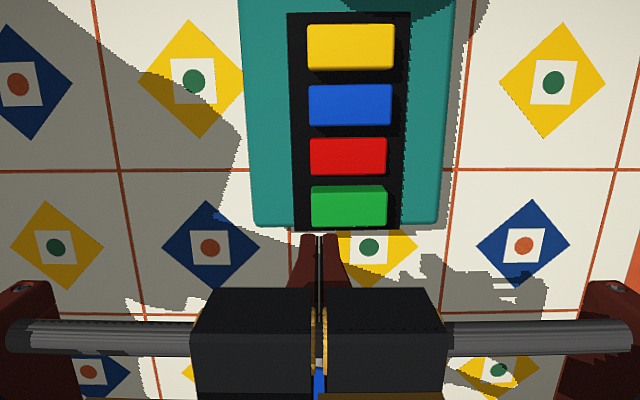

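The picture shows red down (348,156), green up (349,207), and blue and yellow up. Moving to the cone.

>>> step_arm:
  commands:
    - [[370,-143,-10],[0,0,0]]
    - [[370,-143,-10],[0,0,0]]
    - [[370,-143,-10],[0,0,0]]
    - [[370,-143,-10],[0,0,0]]
    - [[370,-143,-10],[0,0,0]]
    - [[370,-143,-10],[0,0,0]]
    - [[370,-143,-10],[0,0,0]]
    - [[370,-143,-10],[0,0,0]]
    - [[370,-143,-10],[0,0,0]]
    - [[370,-143,-10],[0,0,0]]
  jaw: 1

```text
clock: 4.25
position: [0.4281, 0.1883, 0.2464]
tool_rot: [-0.0, 0.706, 0.708, -0.001]
wrist_force: [-0.3, 0.2, 0.1]
finger_gap: 0.883
gripper_force: 0.0
```

>>> step_arm:
  commands:
    - [[0,0,0],[0,0,0]]
    - [[0,0,0],[0,0,0]]

```text
clock: 4.45
position: [0.4293, 0.1862, 0.2474]
tool_rot: [-0.0, 0.708, 0.706, -0.001]
wrist_force: [-0.2, -0.4, 0.1]
finger_gap: 0.996
gripper_force: 0.0
```

```bash
python3 - <<'E'
from h import *
c=cal("wrist");im=snap("wrist","w3")
print(c[3],proj("wrist",[[.43,.293,.083],[.43,.293,.003]],c).round(0))
plan([.43,.293,.053],0)
E
```

```text
[0.43041814 0.26763239 0.38251284] [[318.  55.]
 [318.  62.]]
t 4.5 pos [0.4293 0.1861 0.2476] shift [106.9   0.6 194.6] turn z -0.002 toolz [-0.001 -0.    -1.   ] F [-0.3  0.6  0.3]
```

View pics/w3.png

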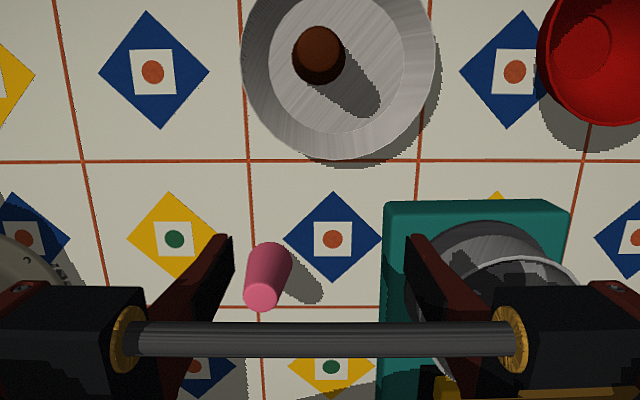

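The cone's foot is at about (318,58) and its top at about (320,45). The tin is clear around it, and the bowl and pink cone are out of the way.

>>> step_arm:
  commands:
    - [[50,0,20],[0,0,0]]
    - [[95,1,50],[0,0,0]]
    - [[111,1,80],[0,0,0]]
    - [[111,1,115],[0,0,0]]
    - [[111,1,150],[0,0,0]]
    - [[111,1,175],[0,0,0]]
    - [[111,1,190],[0,0,0]]
    - [[111,1,196],[0,0,0]]
    - [[111,1,196],[0,0,0]]

```text
clock: 5.4
position: [0.4301, 0.2979, 0.052]
tool_rot: [-0.0, 0.707, 0.707, -0.0]
wrist_force: [-0.4, -0.2, -0.4]
finger_gap: 1.0
gripper_force: 0.0
```

>>> step_arm:
  commands:
    - [[0,0,0],[0,0,0]]
    - [[0,0,0],[0,0,0]]
    - [[0,0,0],[0,0,0]]
    - [[0,0,0],[0,0,0]]
    - [[0,0,0],[0,0,0]]
    - [[0,0,0],[0,0,0]]
    - [[0,0,0],[0,0,0]]
    - [[0,0,0],[0,0,0]]
  jaw: 0.3
  squeeze: 20

```text
clock: 6.2
position: [0.4297, 0.2985, 0.0523]
tool_rot: [-0.0, 0.707, 0.707, 0.0]
wrist_force: [-0.9, 0.2, 3.0]
finger_gap: 0.548
gripper_force: 20.0
```

>>> step_arm:
  commands:
    - [[0,0,-10],[0,0,0]]
    - [[0,0,-30],[0,0,0]]
    - [[0,0,-65],[0,0,0]]
    - [[0,0,-105],[0,0,0]]
    - [[0,0,-140],[0,0,0]]
    - [[0,0,-165],[0,0,0]]
    - [[0,0,-180],[0,0,0]]
    - [[0,0,-180],[0,0,0]]

```text
clock: 7.0
position: [0.4304, 0.2987, 0.2345]
tool_rot: [0.001, 0.707, 0.707, 0.002]
wrist_force: [0.6, -0.0, -2.3]
finger_gap: 0.55
gripper_force: 19.7
```

>>> step_arm:
  commands:
    - [[-35,25,0],[0,0,0]]
    - [[-70,50,0],[0,0,0]]
    - [[-105,75,0],[0,0,0]]
    - [[-140,100,0],[0,0,0]]
    - [[-175,125,0],[0,0,0]]
    - [[-210,145,0],[0,0,0]]
    - [[-228,158,0],[0,0,0]]
    - [[-235,163,0],[0,0,0]]
    - [[-235,163,0],[0,0,0]]
    - [[-235,163,0],[0,0,0]]

```text
clock: 8.0
position: [0.5921, 0.0643, 0.2312]
tool_rot: [-0.001, 0.707, 0.707, -0.0]
wrist_force: [0.5, 0.8, -1.7]
finger_gap: 0.551
gripper_force: 19.7
```

```bash
python3 - <<'E'
from h import *
a=snap("scene","s4");b=snap("side","d4");plan([.593,.062,.12],0)
C=np.zeros((600,800,3),np.uint8)
C[:320,:400]=cv2.resize(a[120:280,250:450],(400,320))[:,:,::-1];C[:450,400:800]=cv2.resize(b[100:280,210:370],(400,450))[:,:,::-1]
cv2.imwrite("pics/c4.png",C)
E
```

```text
t 8.1 pos [0.5922 0.0647 0.232 ] shift [ -2.8   0.8 112. ] turn z 0.002 toolz [-0.  0. -1.] F [ 0.7  0.3 -1.5]
```

View pics/c4.png

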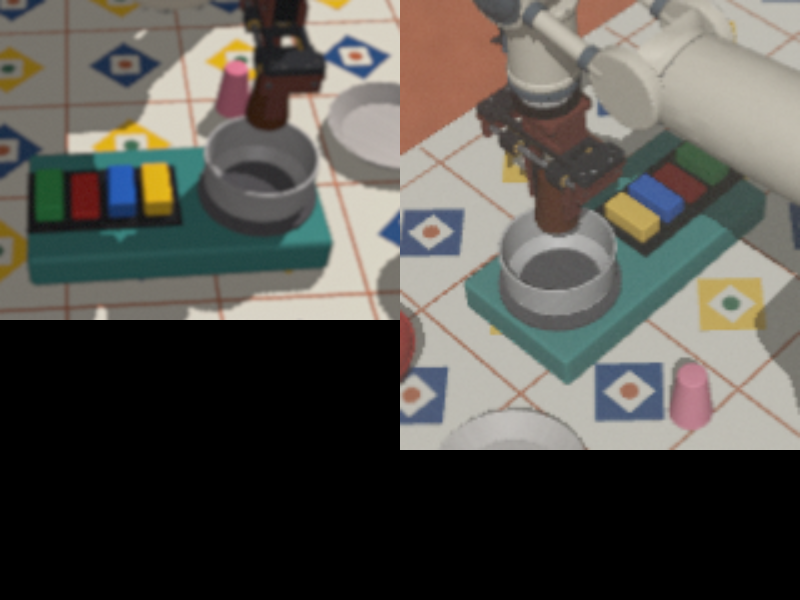

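The cone is held over the hopper with its foot at crop (267,120) in scene and (558,228) in side. Red is still down. Lowering now.

>>> step_arm:
  commands:
    - [[-1,1,20],[0,0,0]]
    - [[-1,1,50],[0,0,0]]
    - [[-1,1,80],[0,0,0]]
    - [[-1,1,100],[0,0,0]]
    - [[-1,1,112],[0,0,0]]
    - [[-1,1,118],[0,0,0]]
    - [[-1,1,118],[0,0,0]]

```text
clock: 8.8
position: [0.5936, 0.0629, 0.1141]
tool_rot: [-0.0, 0.707, 0.707, -0.0]
wrist_force: [-0.1, -1.3, -1.2]
finger_gap: 0.55
gripper_force: 19.7
```

>>> step_arm:
  commands:
    - [[0,0,2],[0,0,0]]
    - [[0,0,4],[0,0,0]]
    - [[0,0,4],[0,0,0]]

```text
clock: 9.1
position: [0.594, 0.0624, 0.1107]
tool_rot: [0.0, 0.707, 0.707, 0.0]
wrist_force: [0.3, 0.3, -1.3]
finger_gap: 0.548
gripper_force: 19.7
```

>>> step_arm:
  commands:
    - [[0,0,0],[0,0,0]]
    - [[0,0,0],[0,0,0]]
    - [[0,0,0],[0,0,0]]
    - [[0,0,0],[0,0,0]]
    - [[0,0,0],[0,0,0]]
    - [[0,0,0],[0,0,0]]
    - [[0,0,0],[0,0,0]]
  jaw: 0.78

```text
clock: 9.8
position: [0.5938, 0.0624, 0.1101]
tool_rot: [-0.0, 0.707, 0.707, -0.0]
wrist_force: [-0.0, -0.5, -0.2]
finger_gap: 0.78
gripper_force: 0.0
```

>>> step_arm:
  commands:
    - [[0,0,-10],[0,0,0]]
    - [[0,0,-40],[0,0,0]]
    - [[0,0,-80],[0,0,0]]
    - [[0,0,-120],[0,0,0]]
    - [[-40,0,-135],[0,0,0]]
    - [[-90,0,-135],[0,0,0]]
    - [[-140,0,-135],[0,0,0]]
    - [[-180,0,-135],[0,0,0]]
    - [[-200,0,-135],[0,0,0]]
    - [[-200,0,-135],[0,0,0]]

```text
clock: 10.8
position: [0.5934, -0.1405, 0.2456]
tool_rot: [0.0, 0.709, 0.706, -0.0]
wrist_force: [0.4, 0.6, -0.4]
finger_gap: 0.776
gripper_force: 0.0
```

```bash
python3 - <<'E'
from h import *
b=snap("wrist","w5");plan([.600,-.070,.18],0)
print(proj("wrist",[[.602,-.161,.07],[.601,-.116,.084],[.6,-.07,.084],[.593,.062,.125],[.593,.062,.14]]).round(0))
E
```

```text
t 10.85 pos [ 0.5936 -0.1387  0.2456] shift [68.7  6.2 65.6] turn z -0.002 toolz [ 0.  0. -1.] F [-1.1  0.4  0.5]
[[ 326.  204.]
 [ 326.  159.]
 [ 325.  104.]
 [ 316. -110.]
 [ 315. -124.]]
```

View pics/w5.png

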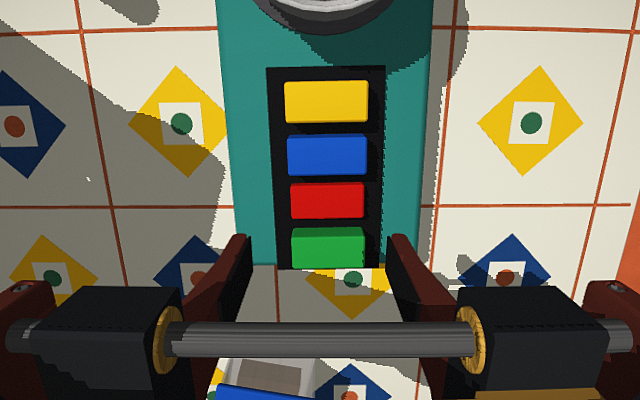

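Yellow is at (326,101) as predicted, and red is still down. Checking the cone before pressing.

```bash
python3 - <<'E'
from h import *
a=snap("scene","s5");b=snap("side","d5")
C=np.zeros((450,800,3),np.uint8)
C[:320,:400]=cv2.resize(a[120:280,250:450],(400,320))[:,:,::-1];C[:,400:]=cv2.resize(b[120:300,210:370],(400,450))[:,:,::-1]
cv2.imwrite("pics/c5.png",C)
E
```

```text
(no output)
```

View pics/c5.png

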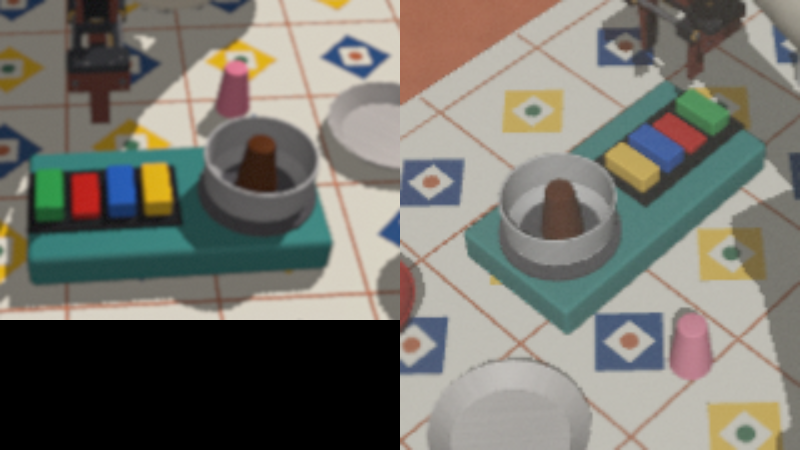

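The cone stands upright in the hopper, with its top at crop (262,140). Pressing yellow.

>>> step_arm:
  commands:
    - [[40,6,10],[0,0,0]]
    - [[71,6,40],[0,0,0]]
    - [[71,6,70],[0,0,0]]
    - [[71,6,90],[0,0,0]]
    - [[71,6,110],[0,0,0]]
    - [[71,6,125],[0,0,0]]
    - [[71,6,137],[0,0,0]]
    - [[71,6,146],[0,0,0]]
    - [[71,6,153],[0,0,0]]
    - [[71,6,155],[0,0,0]]
  jaw: 0

```text
clock: 11.95
position: [0.6007, -0.0664, 0.0926]
tool_rot: [0.001, 0.707, 0.707, 0.001]
wrist_force: [-3.7, 1.8, 15.3]
finger_gap: 0.007
gripper_force: 7.4
```

>>> step_arm:
  commands:
    - [[0,0,2],[0,0,0]]
    - [[0,0,3],[0,0,0]]
    - [[0,0,3],[0,0,0]]

```text
clock: 12.25
position: [0.6008, -0.0664, 0.0924]
tool_rot: [0.002, 0.707, 0.707, 0.002]
wrist_force: [-8.5, 2.4, 19.2]
finger_gap: 0.012
gripper_force: 9.5
```

>>> step_arm:
  commands:
    - [[0,0,-30],[0,0,0]]
    - [[0,0,-80],[0,0,0]]
    - [[0,0,-120],[0,0,0]]
    - [[-50,-20,-150],[0,0,0]]
    - [[-90,-30,-155],[0,0,0]]
    - [[-90,-30,-155],[0,0,0]]
    - [[-90,-30,-155],[0,0,0]]

```text
clock: 12.95
position: [0.5697, -0.1578, 0.2426]
tool_rot: [0.0, 0.708, 0.706, 0.0]
wrist_force: [0.1, -0.8, 0.1]
finger_gap: 0.007
gripper_force: 0.0
```

```bash
python3 - <<'E'
from h import *
a=snap("scene","s6");b=snap("wrist","w6")
C=np.zeros((400,800,3),np.uint8)
C[:320,:400]=cv2.resize(a[120:280,250:450],(400,320))[:,:,::-1];C[:,400:]=b[:,150:550,::-1]
cv2.imwrite("pics/c6.png",C)
E
```

```text
(no output)
```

View pics/c6.png

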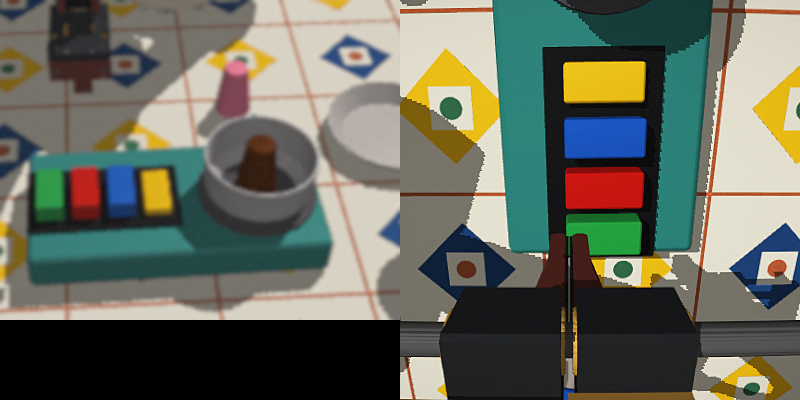

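The last picture shows yellow locked down (156,190) and red, green and blue up. The cone is standing in the hopper and the arm is clear.

```bash
python3 -c "
from bench import bot
print(bot.job_done())"
```

```text
the job is handed in; nothing more can be done
None
```

I handed the job in: red was pressed first and green popped up, the brown cone stands in the hopper, and yellow is now locked down with red, green and blue up (the hand-in returned no verdict).

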